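# Draw a parts tray out from under a riser with a pull hook

## Robot

A 6-joint arm with a two-finger parallel gripper is mounted at the origin on a cart in front of the work surface, level with it; the furniture and walls round the work are solid. World frame = base frame: x ahead of the robot, y to its left, z up, the work surface at z = 0. Lengths are in m, angles in degrees, forces in N, time in s.
With the tool pointing down it reaches from about 0.325 to 0.85 m from the base axis. Payload 15.5 kg.
Tool frame: the origin (TCP) lies at the very end of the fingers, on their centre line; the grasp point (between the pads) lies arm.grip_depth behind it (arm.grip_depth is the distance from the TCP to the grasp point, in m); z points along the fingers, y is the direction in which the jaws open and shut (so a half turn about z gives the same grasp; the last joint's range is limited). The gripper opens to 91 mm and grips with 3 to 60 N. Pads are 32 mm wide; open, the fingers measure 118 mm over their backs; the gripper's body (76 mm by 178 mm) begins 60 mm behind the grasp point.
Start: joints at [-79.842, 28.281, 77.091, -0, 74.628, -5.472], TCP at [0.168, -0.602, 0.214] pointing down, gripper open.
Joint ranges: [-166.48, 166.48], [-47.26, 123.95], [12.59, 153.08], [-70.14, 250.14], [6.76, 159.57], [-176.63, 176.63]. Speed limits (degrees/s): [108.29, 108.29, 147.25, 172.46, 172.46, 172.46].

## Interface

Orientations are given as a 3x3 rotation matrix whose columns are the frame's x, y, z axes.
In Python, from rig import arm gives the robot as it stands. Calls block until the motion is done:
- arm.move_to(position, orientation): joint-space move of the TCP to a pose.
- arm.move_l(position, orientation=None, feed=0.15): straight line of the TCP; orientation=None keeps the orientation; feed is the mean speed in m/s.
- arm.move_joints(angles): joint-space move.
- arm.grip(opening): finger opening in m; the grip force is fixed at half the most; returns when the fingers have stopped.
- arm.sleep(seconds).
- arm.solve_ik(position, orientation): joint angles nearest the present ones, or None.
- arm.snapshot(name): name is "scene" or "top"; returns the picture (420x560x3 uint8, red, green, blue); there is no depth.
- arm.get_calibration(name): a dict with "intrinsics" (3x3 intrinsics, pixels), "cam_to_world" (4x4, takes a point from camera to world coordinates). Camera axes: x right, y down, z forward; pixel columns grow to the right and rows downward; lengths in m; the calibration is good to about 2 mm. A picture is of the moment at which its call begins. get_calibration takes no time and is no camera call.
A pose or a line that the arm cannot do raises arm.Unreachable and nothing moves.
- arm.sign_off(): hands the job in, once; it reports no verdict.
Readings, each from a call of its own:
- arm.current_t(): time.
- arm.current_joint_positions(): joint angles.
- arm.current_dq(): joint speeds.
- arm.current_tau(): joint torques, N m.
- arm.current_ee_pos(): TCP position.
- arm.current_tool_rot(): TCP orientation.
- arm.current_force(): force on the tool from outside, world axes, zero at the start.
- arm.current_torque(): the same for the moment, N m.
- arm.current_width(): finger opening in m.
Only numpy, scipy, OpenCV 4.12 (cv2) and the standard library are available. Lean on these libraries where they do the work, as an engineer would, in place of code of your own. Each camera call takes 0.05 s, during which the arm holds its last target. There are 200 camera calls.

## Task

The parts tray has been pushed back under the low steel riser where a hand does not fit. Take the draw hook from its rest, feel for the pull ring, which may stand anywhere along the track on the tray's front, drop the hook's tip into the ring and gently draw the tray out until it meets its stop, keeping the hand itself off the riser and the tray. Then lift the hook out, lay it back in its rest the way it lay, and leave the other parts on the table where they are.

Things in the scene. Friction and masses are not known exactly. Their poses are not given: they have to be found in the camera images.
- draw_hook: Loose tool, 0.25 kg: wooden handle 120 x 24 x 28 mm (x, y, z), gripped across its 24 mm width at the middle; from its front a 7 mm round steel rod runs along +x on the handle's axis to x = 170 mm, then turns straight down as a 7 mm peg ending 45 mm below the axis. Origin: centre of the handle; x towards the hook, z up as it lies. Centre of mass about 16 mm ahead of the origin.
- hook_tip (a point): End of the draw hook's peg, at (170, 0, -45) mm in the draw hook's frame; axes as the draw hook's.
- hook_rest: Fixed dark steel rest: base 110 x 70 x 8 mm, two forked uprights 8 mm thick at x = -40 and +40 mm (72 mm clear between). Fork bottoms 62 mm above the table; prongs rise 18 mm more, 32 mm apart inside, 56 mm outside. Origin: centre of the underside, on the table. The draw hook lies in it with its origin within 4 mm of (0, 0, 76) mm in this frame and its x along this x.
- riser: Fixed grey steel riser (low bench shelf), 250 mm wide, 200 mm deep, deck underside 125 mm and top 135 mm above the table, a tin and a tape roll on it; open at the front, 238 mm clear between the side walls. Origin: on the table, middle of the deck's front edge; +x points into the bay (the tray is drawn out along -x), y along the front edge, z up.
- tray (a joint): How far the steel tray (170 mm wide, 100 deep, 56 high, a loose 0.2 kg injector in it) is drawn out of the riser, in m: 0 to 0.02 at the start (pushed back), 0.16 at the stop. Runs along the riser's -x and stays where it is left; about 5 N of friction plus 12 N s/m of drag.
- tray_track (a point): Middle of the tray's front face at ring height, 42 mm above the table, 96 mm behind the riser's front edge at joint 0; axes as the riser's. On a 6 mm thick track along this face slides (5 N friction, so it stays under a light touch) a flat level steel ring, 24 mm inside, 38 outside, 7 thick, centre at x = -26, z = 0, y anywhere from -40 to +40 mm (not reported). Nothing else is before the tray.
- gear_1: Loose steel gear, diameter 64 mm, 22 mm high, a bystander. Origin: centre of the underside.
- con_rod_1: Loose dark connecting rod, 71 x 159 x 18 mm, lying flat, a bystander. Origin: centre of the underside; long along y.
- bearing_1: Loose ball bearing, diameter 52 mm, 15 mm high, a bystander. Origin: centre of the underside.
- piston_1: Loose grey piston, diameter 66 mm, 58 mm high, standing, a bystander. Origin: centre of the underside.
- injector_1: Loose fuel injector, 62 x 123 x 23 mm, lying, a bystander. Origin: centre of the underside; long along y.
- caliper_1: Loose steel caliper, 74 x 241 x 15 mm, lying flat, a bystander. Origin: centre of the underside; long along y.

How it is judged:
By the outcome, as a careful person would: the job done as asked, in the order asked, and still so for the second after the job is handed in, with the robot touching nothing.
It also fails if it takes over 64 s, if anything falls off the work surface, if the arm or the gripper's body presses on something with over 40 N, if the wrist force passes 120 N, or if a joint passes its speed limit or range.

## Working session

There is one attempt and no reset: what is moved stays moved. The work goes in short steps, each a Python script; the robot and the scene stay as the last script left them, time stands still between calls to the robot, and variables do not carry over. Pictures are saved under pics/ and viewed, about 8 in all and at most 12, crops included, and the job is handed in when it is done.

```bash
mkdir -p pics; ls
python3 - <<'E'
from rig import arm
import cv2,numpy as np
for n in("scene","top"):
    im=arm.snapshot(n); cv2.imwrite(f"pics/{n}0.png",cv2.cvtColor(im,cv2.COLOR_RGB2BGR))
    c=arm.get_calibration(n); print(n,np.round(c["intrinsics"],1).tolist(),np.round(c["cam_to_world"],4).tolist())
print(arm.grip_depth,arm.current_t(),arm.current_width(),np.round(arm.current_tool_rot(),3).tolist())
E
```

```text
pics
scene [[474.3, 0.0, 282.9], [0.0, 474.3, 211.2], [0.0, 0.0, 1.0]] [[-0.5857, -0.362, 0.7252, -0.2813], [-0.8105, 0.2695, -0.52, 0.6617], [-0.0072, -0.8924, -0.4513, 0.6041], [0.0, 0.0, 0.0, 1.0]]
top [[456.2, 0.0, 277.8], [0.0, 456.2, 212.5], [0.0, 0.0, 1.0]] [[-0.023, -0.9906, 0.1352, 0.3765], [-0.9997, 0.0226, -0.004, 0.0635], [0.0009, -0.1352, -0.9908, 1.2464], [0.0, 0.0, 0.0, 1.0]]
0.0188 0.1 0.0916622246537975 [[0.963, 0.269, -0.0], [0.269, -0.963, 0.001], [0.0, -0.001, -1.0]]
```

View pics/scene0.png

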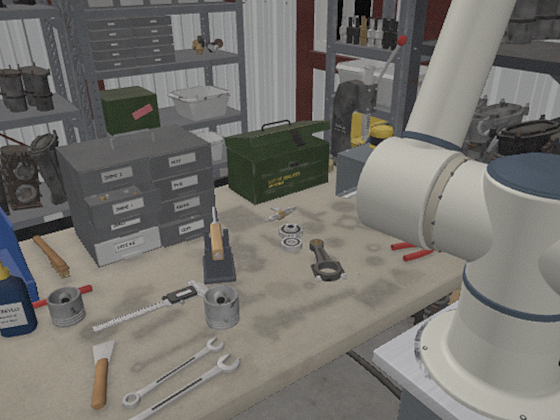

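View pics/top0.png

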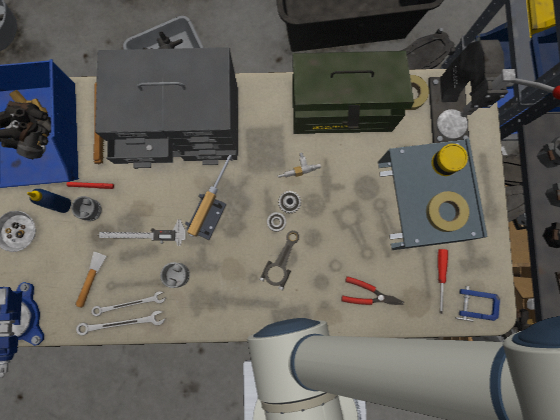

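```bash
cat > h.py <<'E'
from rig import arm
import cv2,numpy as np
def ray(n,px,z):
    c=arm.get_calibration(n);K=c["intrinsics"];T=c["cam_to_world"]
    d=T[:3,:3]@np.linalg.solve(K,[px[0],px[1],1.]);o=T[:3,3]
    return o+d*(z-o[2])/d[2]
def proj(n,p):
    c=arm.get_calibration(n);K=c["intrinsics"];T=c["cam_to_world"]
    q=K@(T[:3,:3].T@(np.asarray(p)-T[:3,3]));return q[:2]/q[2]
def crop(name,src,box,f,out):
    x0,y0,x1,y1=box
    cv2.imwrite(out,cv2.resize(src[y0:y1,x0:x1],None,fx=f,fy=f,interpolation=cv2.INTER_CUBIC))
E
python3 - <<'E'
import cv2,numpy as np
from h import *
im=cv2.imread("pics/top0.png")
a=cv2.resize(im[130:260,365:495],None,fx=4,fy=4,interpolation=cv2.INTER_CUBIC)
b=cv2.resize(im[140:270,175:245],None,fx=4,fy=4,interpolation=cv2.INTER_CUBIC)
cv2.imwrite("pics/c1.png",np.hstack([a,b]))
# handle mask
hsv=cv2.cvtColor(im,cv2.COLOR_BGR2HSV)
m=cv2.inRange(hsv,(8,110,90),(25,255,255)); m[:, :180]=0;m[:,245:]=0;m[:150]=0;m[260:]=0
n,l,s,c=cv2.connectedComponentsWithStats(m)
i=1+np.argmax(s[1:,4]); print(s[i],c[i]); r=cv2.minAreaRect(cv2.findContours((l==i).astype(np.uint8),0,2)[0][0]);print(r)
for p in cv2.boxPoints(r): print(p,ray("top",p,.09))
E
```

```text
[188 192  27  44 403] [200.5235732  213.27543424]
((200.6766357421875, 213.10159301757812), (8.972555160522461, 45.24026107788086), 25.820993423461914)
[186.78583 231.50928] [0.49076662 0.29145998 0.09      ]
[206.49072 190.78583] [0.59486474 0.24117132 0.09      ]
[214.56744 194.69391] [0.58417936 0.22042798 0.09      ]
[194.86255 235.41736] [0.48033006 0.27091089 0.09      ]
```

View pics/c1.png

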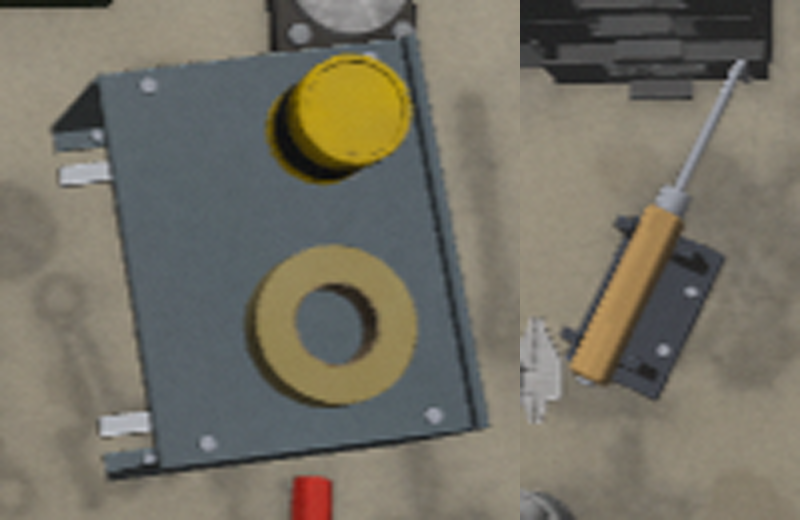

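Run:
```python
from h import *
P=lambda x,y:ray("top",(x,y),.135)[:2]
fl,fr,bl,br=P(390,149.25),P(404.5,246.75),P(467.5,138.75),P(486.75,236.25)
print("riser",fl,fr,bl,br,np.linalg.norm(fl-fr),np.linalg.norm(bl-br),np.linalg.norm(fl-bl),np.linalg.norm(fr-br))
e=fl-fr; print("front edge ang",np.degrees(np.arctan2(*e[::-1])), np.degrees(np.arctan2(*(bl-br)[::-1])),"depth ang",np.degrees(np.arctan2(*(bl-fl)[::-1])),np.degrees(np.arctan2(*(br-fr)[::-1])))
# rod in top: bright bluish-grey pixels
im=cv2.imread("pics/top0.png").astype(int)
t=ray("top",(230,155.5),.0795); print("rodtip",t)
for y in (160,165,170,175,180,185):
    row=im[y,205:240]; print(y,[int(v) for v in row.sum(1)//3])
for p in [(722,258),(658,398)]: print("base",ray("top",(175+(p[0]-520)/4,140+p[1]/4),.008))
sc=cv2.imread("pics/scene0.png")
print("drawer",ray("top",(210,164),.03),ray("top",(235,160),.03))
cv2.imwrite("pics/c2.png",cv2.resize(sc[195:325,170:310],None,fx=5,fy=5,interpolation=cv2.INTER_CUBIC)[:600])
```

```text
riser [ 0.68167796 -0.22576061] [ 0.43694652 -0.24733223] [ 0.70439161 -0.42221448] [ 0.45793417 -0.44977404] 0.24568029624247417 0.24799354624573033 0.19776257018531856 0.20352682635017072
front edge ang 5.037262652829126 6.380467056779953 depth ang -83.40484367636031 -84.08114794899616
rodtip [0.6895932  0.18090068 0.0795    ]
160 [81, 78, 80, 82, 79, 81, 82, 80, 80, 80, 83, 81, 83, 103, 111, 112, 111, 112, 110, 110, 112, 154, 160, 120, 112, 99, 72, 89, 114, 119, 121, 119, 120, 124, 128]
165 [117, 115, 117, 112, 110, 107, 107, 108, 112, 115, 112, 113, 115, 116, 123, 125, 128, 132, 134, 154, 145, 101, 120, 135, 133, 135, 136, 137, 136, 129, 133, 133, 135, 133, 132]
170 [136, 136, 134, 136, 134, 134, 133, 134, 132, 133, 134, 132, 135, 134, 134, 132, 144, 155, 125, 103, 128, 139, 138, 138, 138, 139, 140, 142, 138, 137, 140, 140, 139, 137, 137]
175 [133, 134, 137, 137, 138, 138, 139, 137, 135, 133, 132, 131, 131, 128, 149, 149, 110, 113, 128, 128, 131, 130, 131, 131, 133, 135, 135, 136, 130, 134, 137, 137, 133, 130, 129]
180 [124, 126, 127, 124, 124, 130, 130, 131, 130, 127, 123, 133, 154, 130, 102, 109, 112, 116, 115, 115, 116, 116, 113, 115, 118, 125, 127, 128, 127, 132, 133, 129, 128, 128, 125]
185 [120, 117, 118, 120, 119, 118, 118, 116, 103, 145, 155, 114, 105, 111, 114, 113, 112, 112, 113, 108, 107, 111, 112, 111, 113, 113, 115, 115, 117, 124, 124, 121, 119, 114, 114]
base [0.57089381 0.20165964 0.008     ]
base [0.47565785 0.24583954 0.008     ]
drawer [0.68028473 0.24067439 0.03      ] [0.68993175 0.17232662 0.03      ]
```

View pics/c2.png

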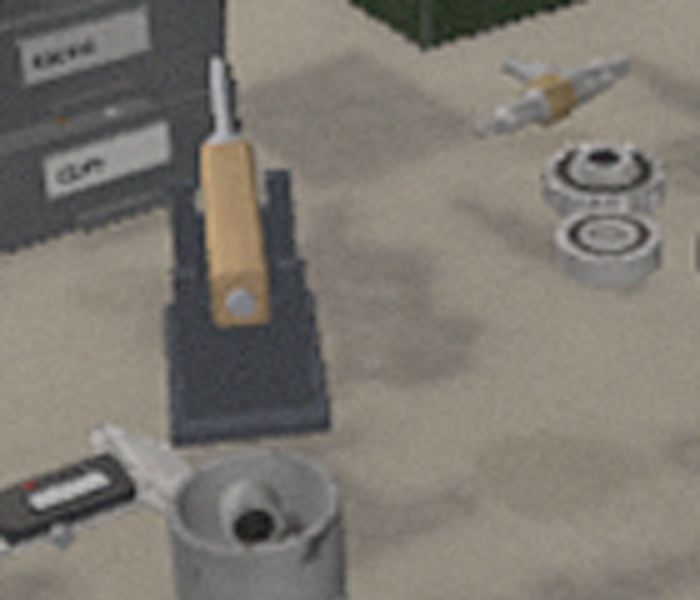

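Run:
```python
from h import *
pts=np.array([ray("top",p,.078)[:2] for p in [(226.8,160),(224.6,165),(221.9,170),(219.6,175),(217.1,180),(214.5,185)]])
d=np.polyfit(pts[:,0],pts[:,1],1);print(np.degrees(np.arctan(d[0])),"y at x=.537:",np.polyval(d,.537),np.polyval(d,.69))
o=np.array([.537,.2555,.076])
for yaw in(-25.3,):
  c,s=np.cos(np.radians(yaw)),np.sin(np.radians(yaw));x=np.array([c,s,0]);y=np.array([-s,c,0]);z=np.array([0,0,1])
  for v in [(-.06,0,0),(.06,.012,.014),(.06,-.012,.014),(-.06,-.012,.014),(-.06,.012,.014)]:
    p=o+v[0]*x+v[1]*y+v[2]*z; a=proj("scene",p);b=proj("top",p);print(v,"scene crop",(a-[170,195])*5,"top crop",(b-[175,140])*4+[520,0])
def R(xdir): 
    x=np.array([*xdir,0]);x/=np.linalg.norm(x);zz=np.array([0,0,-1.]);return np.column_stack([x,np.cross(zz,x),zz])
print(arm.current_joint_positions())
g=arm.grip_depth
rx=np.radians(-84.3);u=np.array([np.cos(rx),np.sin(rx)]);w=np.array([-u[1],u[0]]);F=np.array([.5593,-.2365])
hx=np.array([np.cos(np.radians(-25.3)),np.sin(np.radians(-25.3))])
for sgn in (1,-1):
    print("rest",sgn,[None if q is None else np.round(q,1) for q in [arm.solve_ik([*o[:2],z],R(sgn*hx)) for z in (.057,.2)]])
    for yy in(-.04,0,.04):
      for d in (.07,-.1):
        p=F+u*(d-.17)+w*yy; q=arm.solve_ik([*p,.083],R(sgn*u)); print(sgn,yy,d,np.round(p,3),None if q is None else np.round(q,1))
```

```text
-26.288273837218725 y at x=.537: 0.2589324695681752 0.18335411740739205
(-0.06, 0, 0) scene crop [240.92203515 301.28911021] top crop [587.4387357  380.13154716]
(0.06, 0.012, 0.014) scene crop [195.97467632 140.902478  ] top crop [646.67930833 200.82111552]
(0.06, -0.012, 0.014) scene crop [248.53981942 136.05272268] top crop [680.46346463 215.7577725 ]
(-0.06, -0.012, 0.014) scene crop [267.60882561 269.65915534] top crop [600.41779    385.89366842]
(-0.06, 0.012, 0.014) scene crop [209.48008117 275.55223163] top crop [566.29009984 370.57499797]
[-7.98415915e+01  2.83104891e+01  7.71230729e+01  1.53677487e-03
  7.46275636e+01 -5.47147085e+00]
rest 1 [array([ 19.7,  36.6,  90.4,  -0. ,  52.9, 135. ]), array([ 19.7,  26.6,  82.6,  -0. ,  70.8, 135. ])]
1 -0.04 0.07 [ 0.51  -0.141] [-21.9  30.5  98.9  -0.   50.6 152.4]
1 -0.04 -0.1 [0.493 0.028] [ -3.7  28.5 103.8  -0.   47.8 170.6]
1 0 0.07 [ 0.549 -0.137] [-20.   32.8  93.5  -0.   53.7 154.3]
1 0 -0.1 [0.532 0.032] [ -3.   30.8  98.2  -0.   51.  171.3]
1 0.04 0.07 [ 0.589 -0.133] [-18.4  35.2  88.   -0.   56.9 155.9]
1 0.04 -0.1 [0.572 0.036] [ -2.4  33.2  92.5  -0.   54.3 171.9]
rest -1 [array([ 19.7,  36.6,  90.4,  -0. ,  52.9, -45. ]), array([ 19.7,  26.6,  82.6,  -0. ,  70.8, -45. ])]
-1 -0.04 0.07 [ 0.51  -0.141] [-21.9  30.5  98.9  -0.   50.6 -27.6]
-1 -0.04 -0.1 [0.493 0.028] [ -3.7  28.5 103.8  -0.   47.8  -9.4]
-1 0 0.07 [ 0.549 -0.137] [-20.   32.8  93.5  -0.   53.7 -25.7]
-1 0 -0.1 [0.532 0.032] [-3.  30.8 98.2 -0.  51.  -8.7]
-1 0.04 0.07 [ 0.589 -0.133] [-18.4  35.2  88.   -0.   56.9 -24.1]
-1 0.04 -0.1 [0.572 0.036] [-2.4 33.2 92.5 -0.  54.3 -8.1]
```

```bash
cat >> h.py <<'E'
def R(yaw):  # tool down, tool x = -(heading yaw)
    a=np.radians(yaw);x=-np.array([np.cos(a),np.sin(a),0]);zz=np.array([0,0,-1.]);return np.column_stack([x,np.cross(zz,x),zz])
HY=-25.8; H=np.array([.537,.2555]); G=arm.grip_depth
E
python3 - <<'E'
from h import *
t0=arm.current_t()
p=arm.current_ee_pos(); arm.move_l([p[0],p[1],.32],feed=.3)
arm.move_to([*H,.2],R(HY)); 
im=arm.snapshot("scene");cv2.imwrite("pics/s1.png",im[:,:,::-1])
cv2.imwrite("pics/s1c.png",cv2.resize(im[110:260,310:450,::-1],None,fx=4,fy=4,interpolation=cv2.INTER_CUBIC))
arm.move_l([*H,.076-G],feed=.12)
print(arm.current_force()); arm.grip(.02)
print(arm.current_width(),arm.current_force(),arm.current_torque(),arm.current_ee_pos(),arm.current_t()-t0)
E
```

```text
[-0.38359215 -0.1304652  -0.55168042]
0.02417273477330389 [-0.05124176  0.83374307  0.59924269] [ 0.12313248 -0.13742941  0.01415599] [0.53701323 0.25551605 0.05718271] 6.2083
```

View pics/s1c.png

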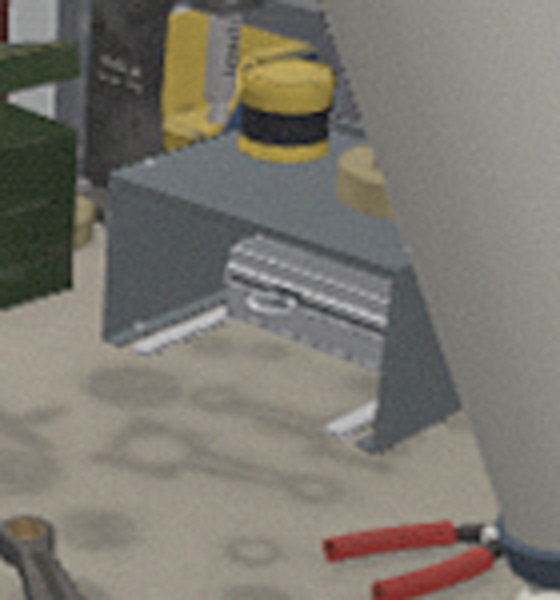

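Run:
```python
from h import *
S=lambda x,y,z:ray("scene",(310+x/4,110+y/4),z)
r=S(270.5,301.5,.0445)
L,Rr=S(110,177,.135),S(408,268,.135)
l0,r0=S(104,345,0),S(372,452,0)
tl,tr=ray("top",(365+52/4,130+130/4),0),ray("top",(365+106/4,130+477/4),0)
for n,v in dict(ring=r,L=L,R=Rr,l0=l0,r0=r0,topl0=tl,topr0=tr).items(): print(n,np.round(v,4))
for a,b in((L,Rr),(l0,r0),(tl,tr)): d=a-b;print(np.linalg.norm(d),np.degrees(np.arctan2(d[1],d[0]))-90,(a+b)/2)
for yaw,F in((-84.3,np.array([.5593,-.2365])),):
  u=np.array([np.cos(np.radians(yaw)),np.sin(np.radians(yaw))]);w=np.array([-u[1],u[0]])
  for n,v in dict(ring=r,inner_near=S(270,308,.0445),inL=S(252,300,.0445),inR=S(294,302,.0445),trayTL=S(228,268,.056),trayR=S(390,300,.056)).items(): print(n,np.round([(v[:2]-F)@u,(v[:2]-F)@w],4))
```

```text
ring [ 0.5881 -0.3026  0.0445]
L [ 0.6722 -0.2161  0.135 ]
R [ 0.4326 -0.2549  0.135 ]
l0 [ 0.6748 -0.2204 -0.    ]
r0 [ 0.4404 -0.2514  0.    ]
topl0 [ 0.6814 -0.2252  0.    ]
topr0 [ 0.4383 -0.2492  0.    ]
0.24273905384982672 -80.79779191444132 [ 0.552399   -0.23552074  0.135     ]
0.23640153453139154 -82.48617543366375 [ 5.57588984e-01 -2.35899979e-01 -5.55111512e-17]
0.24427647535895322 -84.34794126926941 [ 0.55983953 -0.23718628  0.        ]
ring [0.0686 0.0221]
inner_near [0.0591 0.015 ]
inL [0.0609 0.0329]
inR [0.0805 0.01  ]
trayTL [0.0731 0.0665]
trayR [ 0.1121 -0.0496]
```

```bash
cat >> h.py <<'E'
RY=-84.0; _a=np.radians(RY); u=np.array([np.cos(_a),np.sin(_a)]); w=np.array([-u[1],u[0]]); F=np.array([.5590,-.2365])
h=np.array([np.cos(np.radians(HY)),np.sin(np.radians(HY))])
def tcp(tipx,tipy,tipz):  # TCP for hook tip at riser coords
    return [*(F+u*(tipx-.17)+w*tipy),tipz+.045-G]
E
python3 - <<'E'
from h import *
t0=arm.current_t()
arm.move_l([*H,.108-G],feed=.08); print("lift",arm.current_force(),arm.current_torque())
arm.move_l([*(H-.06*h),.13-G],feed=.15)
arm.move_l([*(H-.06*h),.2-G],feed=.2)
arm.move_to(tcp(-.10,.022,.155),R(RY))
arm.move_l(tcp(-.10,.022,.060),feed=.15)
arm.sleep(.2); f0=arm.current_force(); print(f0,arm.current_torque(),arm.current_width())
rel=((np.array([.5881,-.3026])-F)@u,(np.array([.5881,-.3026])-F)@w);print(rel)
for n in("scene","top"): 
    im=arm.snapshot(n);cv2.imwrite(f"pics/{n}2.png",im[:,:,::-1])
a=cv2.imread("pics/scene2.png");b=cv2.imread("pics/top2.png")
A=cv2.resize(a[150:270,300:420],None,fx=4.5,fy=4.5,interpolation=cv2.INTER_CUBIC);print(A.shape)
B=cv2.resize(b[120:300,260:440],None,fx=3,fy=3,interpolation=cv2.INTER_CUBIC)[:540,:260]
cv2.imwrite("pics/c3.png",np.hstack([A,cv2.resize(b[140:260,360:417],None,fx=4.5,fy=4.5)]))
print(arm.current_t()-t0,arm.current_t())
E
```

```text
lift [-0.13600477 -0.02309198 -3.14665012] [ 0.07933959 -0.10955483 -0.00866783]
[-0.27539406  0.39737357 -2.23395631] [ 0.01758504 -0.09353291  0.00728655] 0.023913186549956285
(np.float64(0.06877967556493156), np.float64(0.022031255733224765))
(540, 540, 3)
3.7167000000000003 10.025
```

View pics/c3.png

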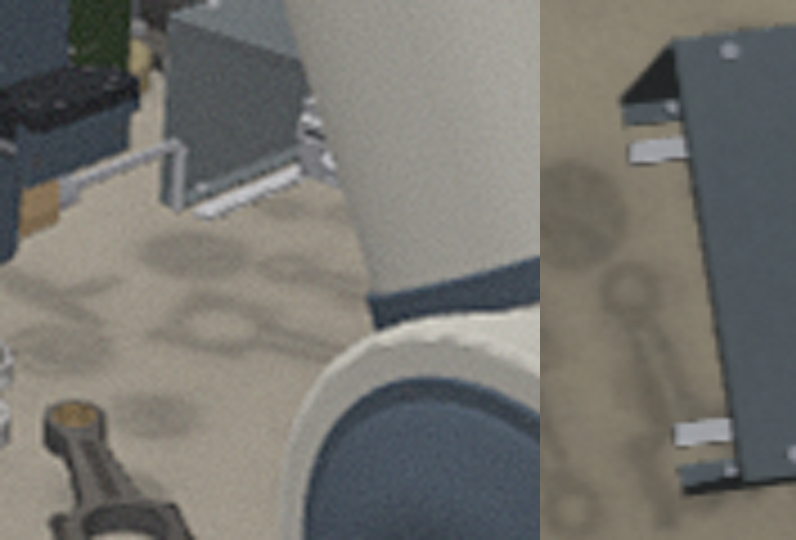

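Run:
```python
from h import *
im=cv2.imread("pics/scene2.png")
print(im[178:202,330:348].mean(2).astype(int))
o=ray("scene",(300+178/4.5,150+206/4.5),.060)[:2]
e=F+u*-.10+w*.022
print(proj("scene",[*e,.06]),(300+178/4.5,150+206/4.5),(o-e)@u,(o-e)@w)
r=cv2.imread("pics/s1.png"); print(r[178:194,368:388].mean(2).astype(int))
```

```text
[[150 146 144 148 152 144 110  79  85  80  85  83  85  85  86  85  86  82]
 [151 145 145 142 151 143 102  78  80  84  85  86  86  86  82  83  85  82]
 [149 148 148 147 148 140 108  87 105  92  84  80  84  85  84  84  84  86]
 [149 145 147 144 149 148 131 125 142 130  95  79  79  84  84  86  87  86]
 [147 149 150 154 154 157 148 134 131 130 119  96  78  80  89  80  83  84]
 [156 150 153 153 141 129 125 120 114 120 137 118  82  87  82  88  85  83]
 [158 146 126 127 125 127 103  72  92 125 136 104  77  84  82  85  82  82]
 [129 129 117 123 129 124  99  78 102 131 130  95  82  83  82  83  84  86]
 [126 137 127 135 156 131  96  80 100 138 131  98  83  86  87  85  90  84]
 [141 153 152 150 156 124  86  78 109 135 129  96  86  84  87  79  85  88]
 [150 149 152 151 153 126  86  80 108 140 127  95  82  83  86  81  85  83]
 [151 148 149 152 155 124  84  76 110 139 129  90  82  79  78  78  81  87]
 [148 149 153 148 152 127  87  77 109 138 124  83  80  90 107 105 105 107]
 [148 151 152 152 153 128  88  83 113 139 120  83  78 113 148 148 124 116]
 [150 148 144 149 150 123  82  92 121 139 117  96 
[... 1470 characters left out ...]
  90  67
   85 109]
 [127 118 122 121 166 209 182 145 142 130 113 107  93 102 151 154 111  94
   85  69]
 [115 122 121 108 117 148 164 172 169 165 166 160 145 150 142 122 119 128
  130 126]
 [111 125 124 119 115 109 108 114 131 142 142 136 137 141 133 121 122 124
  133 147]
 [130 128 124 117 133 136 122 114 111 116 114 119 119 114 118 124 122 121
  123 106]
 [146 144 139 128 129 138 136 121 113 121 119 123 122 120 122 122 126 124
  122 124]
 [150 143 151 146 144 140 131 110 108 122 126 119 125 119 125 123 121 122
  121 122]
 [144 145 145 147 144 145 145 138 133 128 122 119 131 135 125 121 120 119
  120 121]
 [144 145 145 142 145 144 144 147 147 146 139 129 132 140 141 120 114 122
  126 120]]
```

Run:
```python
from h import *
r=ray("scene",(377.6-.24,185.4+.65),.0445)[:2]; x,y=(r-F)@u,(r-F)@w; print("ring est",x,y)
x=min(max(x,.052),.070)
arm.move_l(tcp(-.05,y,.060),feed=.2)
arm.move_l(tcp(x,y,.060),feed=.1)
arm.sleep(.2); f0=arm.current_force()
for z in np.arange(.054,.029,-.004):
    arm.move_l(tcp(x,y,z),feed=.04); f=arm.current_force()-f0; print(round(z,3),np.round(f,2))
    if f[2]>2: break
print(arm.current_t())
for n in("scene","top"): cv2.imwrite(f"pics/{n}3.png",arm.snapshot(n)[:,:,::-1])
```

```text
ring est 0.06433915681724044 0.019535860969603466
0.054 [-0.01 -0.85  0.03]
0.05 [-0.08 -1.44 -0.92]
0.046 [-0.53 -0.39 -0.09]
0.042 [-0.66 -0.12 -0.55]
0.038 [-0.8   1.54  0.93]
0.034 [-0.82 -0.03  0.39]
0.03 [-0.07 -0.26  0.36]
13.7167
```

Run:
```python
from h import *
x,y=.0643,.0195
arm.sleep(.3)
def F_(): 
    v=[]
    for _ in range(4): v.append(arm.current_force()); arm.sleep(.03)
    v=np.mean(v,0); return np.array([v[:2]@u,v[:2]@w,v[2]])
f0=F_()
for d in (.004,.008,.012,.016,.02,.024):
    arm.move_l(tcp(x-d,y,.030),feed=.03); fm=arm.current_force();f=F_()-f0; print(d,np.round(f,2), np.round(fm[:2]@u-f0[0],2))
print(arm.current_t())
```

```text
0.004 [ 0.95 -0.08 -0.32] 0.13
0.008 [ 1.91 -0.49  0.06] 1.89
0.012 [2.06 0.31 0.24] 2.14
0.016 [ 2.15 -0.41  0.2 ] 1.8
0.02 [1.64 0.2  0.52] 2.38
0.024 [1.19 0.1  0.27] 1.21
16.75
```

Run:
```python
from h import *
a=arm.snapshot("scene")[:,:,::-1];b=arm.snapshot("top")[:,:,::-1]
z=lambda i,x,y:cv2.resize(i[y:y+100,x:x+130],None,fx=3,fy=3,interpolation=cv2.INTER_CUBIC)
cv2.imwrite("pics/c4.png",np.vstack([np.hstack([z(a,310,150),z(b,340,150)]),np.hstack([z(cv2.imread("pics/scene3.png"),310,150),z(cv2.imread("pics/top3.png"),340,150)])]))
print(proj("top",[*(F+u*.04+w*.0195),.076]))
```

```text
[405.18189653 191.96856891]
```

View pics/c4.png

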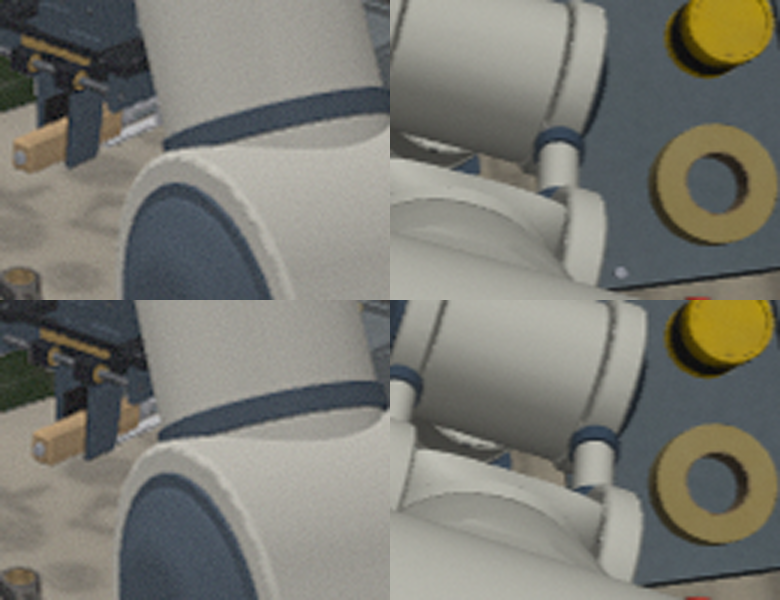

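Run:
```python
from h import *
def FF():
    v=[]
    for _ in range(2): v.append(arm.current_force()); arm.sleep(.02)
    v=np.mean(v,0); return np.array([v[:2]@u,v[:2]@w,v[2]])
y=.0195; x=.0403
print(np.round(FF(),2))
while x>-.080:
    x=max(x-.02,-.08); arm.move_l(tcp(x,y,.030),feed=.05); f=arm.current_force(); print(round(x,4),np.round([f[:2]@u,f[:2]@w,f[2]],2),np.round(FF(),2))
    if FF()[0]>12: break
print(arm.current_t())
cv2.imwrite("pics/scene5.png",arm.snapshot("scene")[:,:,::-1]);cv2.imwrite("pics/top5.png",arm.snapshot("top")[:,:,::-1])
a=cv2.imread("pics/scene5.png")[140:290,270:430];b=cv2.imread("pics/top5.png")[130:280,300:460]
cv2.imwrite("pics/c5.png",cv2.resize(np.hstack([a,b]),None,fx=2.5,fy=2.5,interpolation=cv2.INTER_CUBIC))
```

```text
[ 1.61  0.04 -1.94]
0.0203 [-0.3   0.39 -2.68] [ 0.43 -0.21 -2.71]
0.0003 [-1.4   0.54 -2.1 ] [-0.77  0.34 -1.96]
-0.0197 [ 0.68 -1.17 -2.16] [ 0.19 -0.74 -2.38]
-0.0397 [ 0.7  -0.46 -2.31] [ 0.22  0.06 -2.39]
-0.0597 [ 0.1  -0.11 -2.63] [-0.2   0.11 -2.48]
-0.0797 [ 0.17 -0.12 -2.87] [-0.04 -0.14 -2.49]
-0.08 [ 0.55  0.56 -2.24] [ 0.42  0.41 -2.32]
20.9
```

View pics/c5.png

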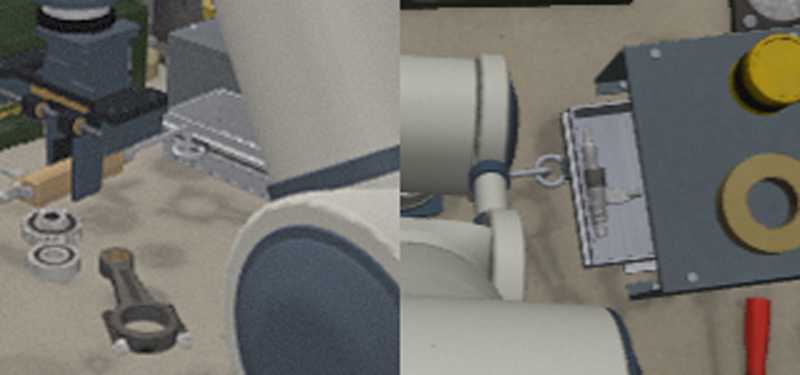

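Run:
```python
from h import *
def FF():
    v=[]
    for _ in range(2): v.append(arm.current_force()); arm.sleep(.02)
    v=np.mean(v,0); return np.array([v[:2]@u,v[:2]@w,v[2]])
y=.0195; x=-.080; hits=0
while x>-.112:
    x-=.003 if x>-.088 else .0015
    arm.move_l(tcp(x,y,.030),feed=.03); f=FF(); print(round(x,4),np.round(f,2))
    if f[0]>9: break
print(arm.current_t(), arm.current_width())
cv2.imwrite("pics/scene6.png",arm.snapshot("scene")[:,:,::-1]);cv2.imwrite("pics/top6.png",arm.snapshot("top")[:,:,::-1])
```

```text
-0.083 [ 2.68  0.35 -2.81]
-0.086 [ 2.55  0.35 -2.86]
-0.089 [ 2.18  0.24 -2.57]
-0.0905 [ 3.11 -0.05 -2.94]
-0.092 [ 4.02  0.93 -2.36]
-0.0935 [ 4.13  0.97 -3.05]
-0.095 [ 3.21  0.63 -2.72]
-0.0965 [ 3.25  1.47 -2.18]
-0.098 [ 3.01  1.21 -2.63]
-0.0995 [13.23  0.24 -4.73]
23.8333 0.02395276855166068
```

Run:
```python
from h import *
y=.0195
arm.move_l(tcp(-.0905,y,.030),feed=.04); arm.sleep(.15); print(np.round(arm.current_force(),2))
arm.move_l(tcp(-.0905,y,.062),feed=.05); print(np.round(arm.current_force(),2))
arm.move_l(tcp(-.0905,y,.155),feed=.15)
arm.move_to([*(H-.06*h),.2-G],R(HY))
arm.sleep(.1)
a=arm.snapshot("scene")[:,:,::-1];b=arm.snapshot("top")[:,:,::-1]
cv2.imwrite("pics/scene7.png",a);cv2.imwrite("pics/top7.png",b)
A=cv2.resize(a[120:280,150:430],None,fx=2,fy=2,interpolation=cv2.INTER_CUBIC);B=cv2.resize(b[120:270,180:460],None,fx=2,fy=2,interpolation=cv2.INTER_CUBIC)
cv2.imwrite("pics/c7.png",np.vstack([A[:300],B])[:600])
print(arm.current_t(),arm.current_torque(),arm.current_force())
P=H-.06*h
for s,lab in((.17,"rodend"),(.06,"front"),(-.06,"rear")):
    print(lab,[np.round((proj(n,[*(P+h*s),.2])-o)*2+[0,k],0) for n,o,k in(("scene",[150,120],0),("top",[180,120],300))])
```

```text
[-0.14 -0.46 -1.78]
[-0.03 -0.18 -1.79]
27.25 [ 0.07627253 -0.12595289 -0.08027852] [ 1.14820579 -0.25486651 -2.35966061]
rodend [array([120., 100.]), array([ 67., 389.])]
front [array([125., 139.]), array([ 26., 474.])]
rear [array([130., 191.]), array([-20., 568.])]
```

View pics/c7.png

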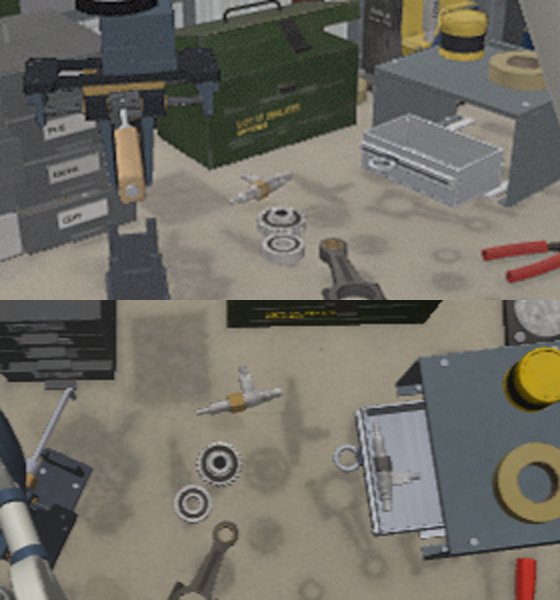

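Run:
```python
from h import *
r=ray("top",(352.3,198.3),.0455)[:2];print("ring riser",(r-F)@u,(r-F)@w)
arm.move_l([*(H-.06*h),.13-G],feed=.2)
arm.move_l([*H,.108-G],feed=.12); f0=arm.current_force()
arm.move_l([*H,.082-G],feed=.06);print(np.round(arm.current_force()-f0,2))
for z in(.079,.0775,.0765,.076):
    arm.move_l([*H,z-G],feed=.03);arm.sleep(.05);f=arm.current_force()-f0;print(z,np.round(f,2),np.round(arm.current_torque(),2))
    if f[2]>3: break
arm.grip(.06); arm.sleep(.2); print(arm.current_width(),np.round(arm.current_force(),2))
arm.grip(.088)
arm.move_l([*H,.2],feed=.15)
# clear away to see
arm.move_to([.40,.05,.35],R(HY)); arm.sleep(.3)
a=arm.snapshot("scene")[:,:,::-1];b=arm.snapshot("top")[:,:,::-1]
cv2.imwrite("pics/scene8.png",a);cv2.imwrite("pics/top8.png",b)
A=cv2.resize(a[195:315,170:310],None,fx=4,fy=4,interpolation=cv2.INTER_CUBIC);B=cv2.resize(b[140:260,175:245],None,fx=4,fy=4,interpolation=cv2.INTER_CUBIC)
cv2.imwrite("pics/c8.png",np.hstack([A,B[:, :240]]));print(arm.current_t())
c0=cv2.imread("pics/top0.png").astype(int);d=(abs(b.astype(int)-c0).sum(2)>60).astype(np.uint8)
n,l,s,c=cv2.connectedComponentsWithStats(d);print([tuple(map(int,q)) for q in s[1:] if q[4]>15])
```

```text
ring riser -0.093518527520135 0.024936401530864103
[-0.63  0.34  0.34]
0.079 [-0.25 -0.17 -0.62] [ 0.05 -0.08 -0.06]
0.0775 [-0.87 -0.48 -0.08] [ 0.1  -0.07  0.01]
0.0765 [ 0.02 -0.2  -0.19] [ 0.06 -0.13 -0.04]
0.076 [-0.03 -0.25 -0.56] [ 0.09 -0.15 -0.03]
0.060298148252816944 [ 0.19  0.66 -0.51]
34.35
[(347, 170, 56, 69, 1933), (183, 207, 377, 213, 31928), (554, 316, 6, 9, 41), (325, 323, 5, 13, 32), (312, 402, 17, 7, 52), (336, 407, 9, 13, 34), (328, 415, 12, 5, 37)]
```

View pics/c8.png

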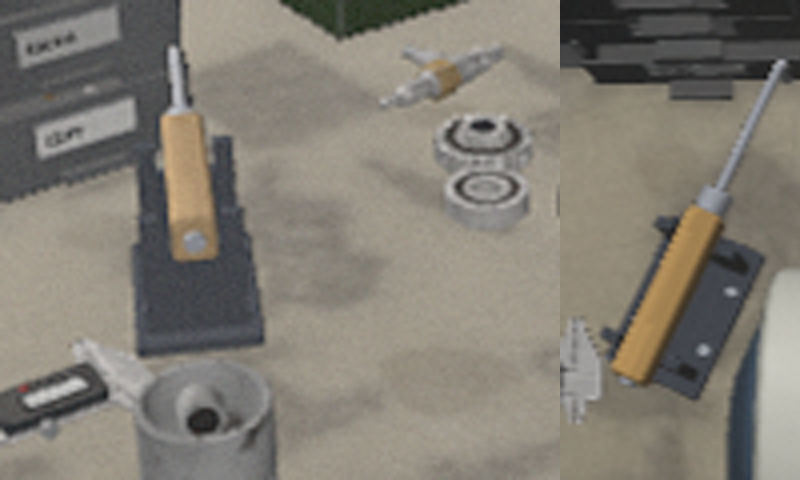

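```bash
python3 -c "
from rig import arm
print(arm.sign_off(),arm.current_t())"
```

```text
the job is handed in; nothing more can be done
the job is handed in; nothing more can be done
```

I drew the tray out to its stop, laid the draw hook back in its rest, and handed the job in at about 34 s of the 64 s allowed.

- **Finding the ring:** I located it mainly in the scene camera's picture rather than by feel. The tip then went down to 30 mm above the table without touching anything. The first 24 mm of pull showed only about 2 N, which didn't tell me whether the ring was caught. A picture taken further out showed the tray coming with the hook.
- **Drawing out:** I pulled slowly and in small steps near the end. The force was about 3–4 N, then jumped to 13 N at the stop, within about 1 mm of where I expected it. I stopped pulling there, moved the peg back to the middle of the ring and lifted it out without contact.
- **Tray check:** In the later pictures the ring sits about 93 mm in front of the riser, against 90 mm expected at the stop. That is about what the camera can resolve.
- **Hook and other parts:** In the scene picture the hook lies in its rest within about half a pixel of where it started. The wrist force showed no clear contact as it was lowered in. In the top view only the tray and the arm had changed, but the arm covered part of that picture. The gear, bearing, injector, piston and caliper's near end look unmoved in the final crop. I did not check the connecting rod separately at the end.

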